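# Send a phone frame down the gravity rail on its roller hanger

### The arm

A 6-joint arm with a two-finger parallel gripper is mounted at the origin on the work surface. World frame = base frame: x ahead of the robot, y to its left, z up, the work surface at z = 0. Lengths are in m, angles in degrees, forces in N, time in s.
With the tool pointing down it reaches from about 0.35 to 0.975 m from the base axis. Payload 4.9 kg.
Tool frame: the origin (TCP) lies at the very end of the fingers, on their centre line; the grasp point (between the pads) lies grasp_offset behind it (grasp_offset is the distance from the TCP to the grasp point, in m); x points along the fingers, y is the direction in which the jaws open and shut, and the axes are right-handed (so a half turn about x gives the same grasp; the last joint's range is limited). The gripper opens to 85 mm and grips with 20 to 120 N. Pads are 22 mm wide; open, the fingers measure 114 mm over their backs; the gripper's body (76 mm by 85 mm) begins 54 mm behind the grasp point. The pads swing forward as they close: fully open they stand 13 mm farther back than shut.
Start: joints at [66.979, 3.019, 92.412, -0, 84.569, -6.818], TCP at [0.174, 0.6, 0.201] pointing down, gripper open.
Joint ranges: [-172.51, 172.51], [-57.92, 126.97], [3.15, 148.05], [-58.71, 238.71], [5.1, 150.11], [-179.66, 179.66]. Speed limits (degrees/s): [147.25, 147.25, 180, 180, 180, 180].

### API

Orientations are given as [roll, pitch, yaw] about the fixed x, y, z axes, in that order (R = Rz(yaw) Ry(pitch) Rx(roll)).
In Python, from plant import * gives the robot as it stands.
- The arm moves only by the shell command python3 -m creep 'ROWS' [FORCE]. ROWS is JSON, a list of rows, each a list of 7 numbers: the closure in counts, from 0 (fully open) to 255 (shut), then the shift along the tool's x, y, z in cm, then the turn, a rotation vector about the tool's x, y, z in rad. A call has 1 to 8 rows; each row shifts and turns the pose as measured when the row begins, along the tool's axes as they then stand; what a row does not reach is not made up. A row lasts 1/10 s, in which the tool goes at most 50 mm and 8.59 degrees, less where a joint would pass 70% of its speed; a pose out of reach is approached as far as the arm can. A call is refused whole if a number of a shift passes 5 or a number of a turn 0.15, either way. A call with a gripper value outside its range is refused whole. The fingers move at their own pace and stop on an object; FORCE is the grip in N (left out, the last holds). Time passes only in rows, so rows that do not move let the fingers close. It gives the time, the measured TCP pose, the force and the opening at its end, in the units of the state.
- get_state(): the state, without advancing time (a new reading comes with each control period).
- capture(name): name is "scene" or "top" or "wrist"; returns the picture (420x560x3 uint8, red, green, blue); there is no depth.
- camera_params(name): a dict with "fx", "fy", "cx", "cy" (pixels), "cam_to_world" (4x4, takes a point from camera to world coordinates). Camera axes: x right, y down, z forward; pixel columns grow to the right and rows downward; lengths in m; the calibration is good to about 2 mm. A picture is of the moment at which its call begins: read the wrist's pose just before it. camera_params takes no time and is no camera call; for the wrist camera it gives the pose at the moment of the call.
- job_done(): hands the job in, once; it reports no verdict.
The state is a dict: "time_s": time; "joint_pos": joint angles; "joint_velocities": joint speeds; "joint_efforts": joint torques, N m; "position": TCP position; "tool_rot": TCP orientation; "contact_force": force on the tool from outside, world axes, zero at the start; "wrist_torque": the same for the moment, N m; "width": opening from 0.0 (shut) to 1.0 (fully open).
Only numpy, scipy, OpenCV 4.12 (cv2) and the standard library are available. Lean on these libraries where they do the work, as an engineer would, in place of code of your own. Each camera call takes 0.05 s, during which the arm holds its last target. There are 200 camera calls.

### The job

Take the hanger with two rollers off its parking stand and set its rollers gently on the high end of the sloped rail, above the spring catch; feel for the rail, whose height is not known exactly and which must not be pressed hard. Still holding it, slide it down the rail through the catch and let go as soon as the catch has snapped shut behind it, so that it rolls by itself to the rubber stop and hangs there at rest. Leave the plain hanger, which has no rollers, where it hangs.

Things in the scene. Friction and masses are not known exactly. Their poses are not given: they have to be found in the camera images.
- hanger: Roller hanger, 0.18-0.29 kg: steel cap 22 (x) by 64 (y), open below; 2 white rollers inside, diam. 18, at y=-20 and 20. Origin: between them, level with their lowest points, which rest on the bar. z up. Cap top z=26; spine at x=-7 to -11, lip at x=7 to 11 (down to z=-7): slot 14 wide. Spine, foot (top z=-72, x=-11 to 4) and phone frame (68x8x106, to z=-182) form a C open to +x.
- hanger_grip (a point): Middle of the hanger's black upright grip, 47 above the hanger's origin, same axes: 12 thick (x), 30 long (y), 42 tall, standing on the cap (26 to 68 above the origin). Pinch it across x from above. Bars are 8 thick, 22 high, posts on +x. Hook off: lift 12 to 40, draw 40 to the hanger's -x; hook on: the reverse. On the rail its axes match rail_stand's, tipped 0.14 rad by the slope.
- plain_hanger: The other hanger, without rollers: a small bent hook with a round grip and a slightly narrower phone frame, on its own stand. To be left alone. Origin where the hook rests on the bar.
- rail_stand: Fixed stand of the rail. Origin on the table under the rail's middle, z up, +y downhill; post on the +x side. Rail: bar 8 thick, 350 long, in the plane x=0; its flat top slopes down to +y by 0.14 rad. Its height is set by a clamp and not measured: top at y=0 is anywhere from z=220 to 250: find it by feel. It gives 1 mm per 5 N; over 15 N on it is too much.
- rail_load (a point): Loading place, fixed to rail_stand at (0,-124,237): where the hanger's origin is when its rollers rest on the rail uphill of the catch, if the rail is at its lowest setting (it truly stands 0 to 30 higher; side position and slope are true). Good from 20 uphill to 10 downhill of it. Axes of rail_stand (level).
- catch_tip (a point): Tip of the spring catch with the rail at its lowest (truly 0 to 30 higher), fixed to rail_stand at (2,-57,229). A thin steel flap 1 to 17 above the rail top, pivoted on the +x side at y=-100, slanting in to this tip. The hanger's lip pushes it aside (about 5 N along the rail); it snaps shut once the hanger's origin is past y=-20. The hanger's weight alone does not open it.
- rail_stop (a point): Uphill face of the rubber stop block where it meets the rail top, with the rail at its lowest (truly 0 to 30 higher), fixed to rail_stand at (0,148,199). It reaches 32 above the rail. A hanger against it has its origin at about y=118 in the frame of rail_stand. Let go past the catch, the hanger rolls there in about 2 s.
- catch (a joint): Angle of the spring catch in rad: 0 shut, about 0.2 while the hanger's side is passing it.
Not all that is in view belongs to the job. Leave any blue or orange look-alike of the hanger alone.

How it is judged (in metres and radians):
On the way, in this order (a step that is already met when the one before it is completed fails the run):
1. the held hanger rests its rollers on the rail at the loading place, uphill of the shut catch (contact force between hanger and rail_stand above 0.8 N and contact force between the fingers and hanger above 1 N and y of hanger in the frame of rail_stand between -0.15 and -0.108 m and x of hanger in the frame of rail_stand between -0.006 and 0.006 m and angle between the y axis of hanger and the y axis of rail_stand, either way round below 0.25 rad and value of joint catch below 0.06 rad), for 0.2 s.
2. the held hanger pushes the catch aside while sliding down the rail (value of joint catch above 0.12 rad and contact force between hanger and rail_stand above 0.8 N and contact force between the fingers and hanger above 1 N and y of hanger in the frame of rail_stand above -0.085 m), for 0.1 s.
3. the hanger is let go past the shut catch, at least 5 cm short of the stop (value of joint catch below 0.06 rad and contact force between the fingers and hanger below 0.05 N and y of hanger in the frame of rail_stand between -0.03 and 0.068 m), for 0.04 s.
At the end, for the whole second after the job is handed in: The roller hanger hangs on the rail at rest (under 20 mm/s) and upright to 0.3 rad, its origin between y = +108 and +128 mm in the rail stand's frame (against the stop within about 10 mm), the catch is shut (under 0.06 rad) and the plain hanger is within 30 mm of where it hung (y of hanger in the frame of rail_stand between 0.108 and 0.128 m and x of hanger in the frame of rail_stand between -0.008 and 0.008 m and z of hanger in the frame of rail_stand above 0.19 m and angle between hanger's own z axis and vertical below 0.3 rad and contact force between hanger and rail_stand above 0.5 N and linear speed of hanger below 0.02 m/s and value of joint catch below 0.06 rad and distance of plain_hanger from where it was at the start of the episode below 0.03 m); the robot touches nothing.
It fails at once if the hanger is pressed on, or dropped on, the rail or catch with more than 15 N (anywhere but at the stop) (contact force between hanger and rail_stand above 15 N and y of hanger in the frame of rail_stand below 0.09 m).
It fails at once if the robot pushes the rail, its catch or its stand with more than 10 N (contact force between any of the fingers, the arm and rail_stand above 10 N).
It fails at once if the plain hanger is moved by more than 30 mm (distance of plain_hanger from where it was at the start of the episode above 0.03 m).
It also fails if it takes over 70 s, if anything falls off the work surface, if the arm or the gripper's body presses on something with over 40 N, if the wrist force passes 120 N, or if a joint passes its speed limit or range.

## Working session

There is one attempt and no reset: what is moved stays moved. The work goes in short steps, Python scripts to look and compute and a shell command to move; the robot and the scene stay as the last step left them, time stands still between calls to the robot, and variables do not carry over. Pictures are saved under pics/ and viewed, about 8 in all and at most 12, crops included, and the job is handed in when it is done.

```bash
ls; mkdir -p pics; python3 - <<'E'
from plant import *
import cv2
s=get_state(); print(s)
for n in ("scene","top"):
    im=capture(n); cv2.imwrite(f"pics/{n}0.png",im[:,:,::-1]); p=camera_params(n); print(n,{k:(v if k!='cam_to_world' else [[round(float(x),4) for x in r] for r in v]) for k,v in p.items()})
E
```

```text
pics
{'time_s': 0.0, 'joint_pos': array([ 6.69784015e+01,  3.05769540e+00,  9.24922547e+01, -7.10748879e-04,
        8.45689542e+01, -6.81911272e+00]), 'joint_velocities': array([ 0.05444566, -0.00789952,  0.01302   ,  0.05100019,  0.01697191,
       -0.13296789]), 'joint_efforts': array([-7.25726895e-04, -3.93687701e+01, -3.70174026e+01, -2.59393682e-04,
        7.00846067e-03, -2.11480915e-05]), 'position': array([0.17413737, 0.59953449, 0.19975667]), 'tool_rot': array([ -96.47823732,   89.88109356, -112.68065508]), 'contact_force': array([ 0.21338803, -0.0607221 , -0.35640802]), 'wrist_torque': array([-0.00654871, -0.00693239,  0.00017841]), 'width': 1.0007216939292156}
scene {'fx': 444.037260468078, 'fy': 444.037260468078, 'cx': 280.59384957981547, 'cy': 214.25877441932028, 'cam_to_world': [[0.6843, 0.6326, -0.3628, 0.9739], [0.7292, -0.5934, 0.3408, -0.4563], [0.0003, -0.4978, -0.8673, 1.2612], [0.0, 0.0, 0.0, 1.0]]}
top {'fx': 532.555311654607, 'fy': 532.555311654607, 'cx': 280.62732319146835, 'cy': 208.84801291116125, 'cam_to_world': [[-0.0279, -0.991, 0.1308, 0.3504], [-0.9996, 0.0281, 0.0003, -0.032], [-0.0039, -0.1308, -0.9914, 1.3758], [0.0, 0.0, 0.0, 1.0]]}
```

View pics/scene0.png

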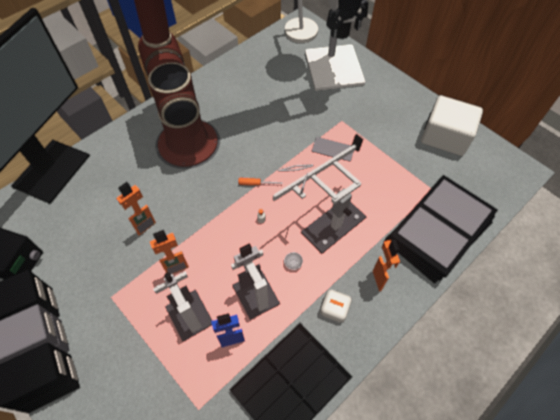

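View pics/top0.png

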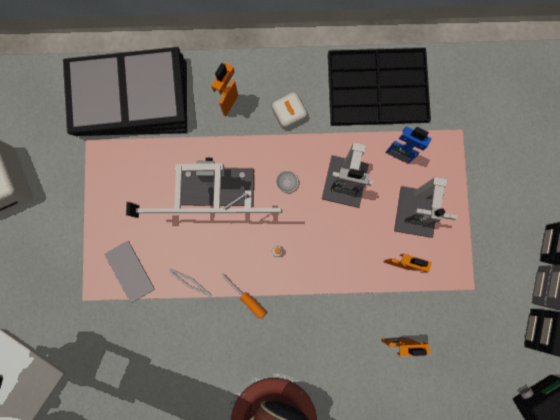

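The scene shows the rail, with its black stop, at about (132,210) to (281,211) in the top view. Two stands with grey hangers sit at about (350,178) and (435,212). The blue and orange look-alikes stand off to the sides. Next I'll enlarge the two candidates and the rail.

```bash
python3 - <<'E'
import cv2,numpy as np
t=cv2.imread("pics/top0.png"); s=cv2.imread("pics/scene0.png")
a=cv2.resize(t[125:245,315:475],(800,600),interpolation=cv2.INTER_CUBIC)
b=cv2.resize(s[230:350,145:305],(800,600),interpolation=cv2.INTER_CUBIC)
c=cv2.resize(t[140:240,110:310],(800,400),interpolation=cv2.INTER_CUBIC)
cv2.imwrite("pics/cropA.png",cv2.resize(np.hstack([a,b]),(800,300),interpolation=cv2.INTER_AREA))
cv2.imwrite("pics/AC.png",np.vstack([cv2.resize(np.hstack([a,b]),(800,300),interpolation=cv2.INTER_AREA),c[:300]]))
E
```

```text
(no output)
```

View pics/AC.png

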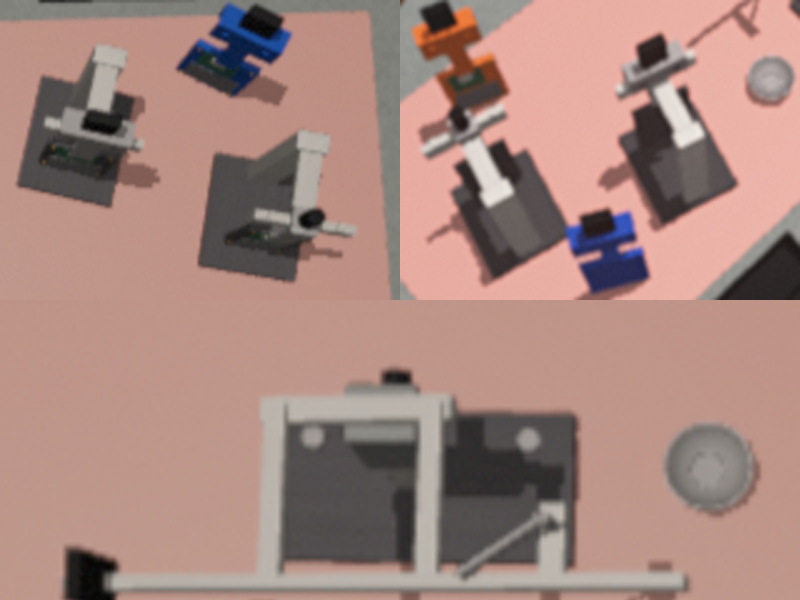

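The grip at top px (356,173), scene px (246,251), is rectangular and stands on a wide cap over the bar: that is the roller hanger. The one at top px (440,212) has a round grip and a small hook, so it is the plain hanger. Next I'll measure the roller hanger and the rail.

```bash
cat > h.py <<'E'
import cv2,numpy as np
from plant import *
def P(n):
    p=camera_params(n); return p,np.array(p["cam_to_world"])
def ray(n,u,v,c=None):
    p,T=c or P(n); d=T[:3,:3]@np.array([(u-p["cx"])/p["fx"],(v-p["cy"])/p["fy"],1]); return T[:3,3],d
def onz(n,u,v,z,c=None):
    o,d=ray(n,u,v,c); return o+d*(z-o[2])/d[2]
def proj(n,X,c=None):
    p,T=c or P(n); q=(np.atleast_2d(X)-T[:3,3])@T[:3,:3]; return np.c_[p["fx"]*q[:,0]/q[:,2]+p["cx"],p["fy"]*q[:,1]/q[:,2]+p["cy"]]
def tri(a,b):
    (o1,d1),(o2,d2)=ray(*a),ray(*b); A=np.c_[d1,-d2]; s=np.linalg.lstsq(A,o2-o1,rcond=None)[0]
    p,q=o1+s[0]*d1,o2+s[1]*d2; return (p+q)/2,np.linalg.norm(p-q)
E
python3 - <<'E'
from h import *
from scipy.optimize import least_squares
t=cv2.imread("pics/top0.png"); s=cv2.imread("pics/scene0.png")
def blob(im,x0,x1,y0,y1):
    m=(im[y0:y1,x0:x1].max(2)<48).astype(np.uint8); n,l,st,c=cv2.connectedComponentsWithStats(m)
    k=1+np.argmax(st[1:,4]); cn=np.argwhere(l==k)[:,::-1].astype(np.float32)
    return c[k]+[x0,y0],st[k],cv2.minAreaRect(cn)
a=blob(t,345,370,164,182);b=blob(s,236,258,238,262);print(a,b)
print("grip",tri(("top",*a[0]),("scene",*b[0])))
ra=[];
for u in range(225,272,3):
    col=t[200:222,u].astype(int); g=(col[:,1]-0.65*col[:,2]);  # gray: G~R ; pink: G<<R
    sat=(col.max(1)-col.min(1))/col.max(1); ra.append((u,[round(float(x),2) for x in sat]))
print(ra[3]); print(ra[12])
for v in (185,175,165):
    c=s[v,270:350].astype(int); print(v,[(270+i,int(x.max()),round(float((x.max()-x.min())/x.max()),2)) for i,x in enumerate(c)][10:70:1] if v==175 else '')
print([ (v,round(float((x.max()-x.min())/x.max()),2),int(x.max())) for v,x in enumerate(s[170:205,300].astype(int),170)])
E
```

```text
(array([356.10280374, 173.42056075]), array([  3,   5,  18,  10, 107], dtype=int32), ((11.651723861694336, 9.820690155029297), (8.719776153564453, 17.439552307128906), 85.2363510131836)) (array([245.87037037, 251.07407407]), array([ 5,  7, 10, 11, 54], dtype=int32), ((9.199999809265137, 12.40000057220459), (7.155416965484619, 9.838699340820312), 63.43495178222656))
grip (array([ 0.57037163, -0.19583072,  0.25321701]), np.float64(0.0005162918981998336))
(234, [0.06, 0.07, 0.08, 0.08, 0.06, 0.2, 0.28, 0.25, 0.14, 0.08, 0.08, 0.08, 0.13, 0.26, 0.26, 0.26, 0.26, 0.26, 0.26, 0.26, 0.3, 0.34])
(261, [0.27, 0.27, 0.27, 0.27, 0.27, 0.27, 0.27, 0.22, 0.12, 0.07, 0.08, 0.08, 0.16, 0.27, 0.27, 0.26, 0.26, 0.27, 0.29, 0.31, 0.34, 0.33])
185 
175 [(280, 233, 0.3), (281, 232, 0.3), (282, 233, 0.3), (283, 233, 0.3), (284, 232, 0.3), (285, 233, 0.29), (286, 232, 0.3), (287, 232, 0.3), (288, 232, 0.3), (289, 232, 0.3), (290, 233, 0.3), (291, 232, 0.3), (292, 233, 0.3), (293, 233, 0.3), (294, 232, 0.3), (295, 232, 0.3), (296, 232, 0.3), (297, 233, 0.3), (298, 232, 0.3), (299, 233, 0.3), (300, 232, 0.3
[... 611 characters left out ...]
.3), (336, 233, 0.3), (337, 233, 0.3), (338, 233, 0.3), (339, 233, 0.3)]
165 
[(170, 0.3, 214), (171, 0.31, 232), (172, 0.3, 234), (173, 0.29, 233), (174, 0.3, 232), (175, 0.3, 232), (176, 0.27, 232), (177, 0.21, 230), (178, 0.12, 227), (179, 0.07, 217), (180, 0.07, 191), (181, 0.08, 143), (182, 0.1, 105), (183, 0.16, 113), (184, 0.26, 151), (185, 0.31, 198), (186, 0.31, 226), (187, 0.28, 228), (188, 0.23, 220), (189, 0.15, 204), (190, 0.09, 182), (191, 0.07, 157), (192, 0.08, 134), (193, 0.08, 119), (194, 0.09, 129), (195, 0.09, 144), (196, 0.17, 147), (197, 0.27, 172), (198, 0.31, 210), (199, 0.31, 230), (200, 0.3, 234), (201, 0.29, 234), (202, 0.3, 233), (203, 0.3, 234), (204, 0.29, 234)]
```

```bash
cat > rail.py <<'E'
from h import *
from scipy.optimize import least_squares
t=cv2.imread("pics/top0.png"); s=cv2.imread("pics/scene0.png")
sat=lambda im:(im.max(2).astype(float)-im.min(2))/im.max(2)
T,S=sat(t),sat(s)
def edge(col,v0,th=.17):
    i=next(i for i in range(1,len(col)) if col[i]<th<=col[i-1] ); return v0+i-1+(col[i-1]-th)/(col[i-1]-col[i])
# lower edge scanning up for top view gives -x side; upper edge gives +x top edge
te=[]; 
for u in list(range(146,176,3))+list(range(185,210,3))+list(range(222,232,3))+list(range(256,278,3)):
    try: te.append((u,edge(T[203:216,u],203)))
    except StopIteration: pass
se=[]
for u in range(282,345,3):
    v=int(197-(u-275)*50/82); 
    try: se.append((u,edge(S[v-12:v+6,u],v-12)))
    except StopIteration: pass
te,se=np.array(te),np.array(se)
def robust(e):
    k=np.polyfit(e[:,0],e[:,1],1)
    for _ in range(3):
        r=e[:,1]-np.polyval(k,e[:,0]); e=e[abs(r)<max(.25,2*r.std())]; k=np.polyfit(e[:,0],e[:,1],1)
    return e,k,r.std()
te,kt,r1=robust(te); se,ks,r2=robust(se); print(len(te),kt,r1,len(se),ks,r2)
v=round(np.polyval(kt,278)+2.5); print("high end sat",[(u,round(T[v,u],2)) for u in range(276,288)])
row=T[v,276:290]; i=np.argmax(row>.17); ue=276+i-1+(.17-row[i-1])/(row[i]-row[i-1]); 
ct,cs=P("top"),P("scene")
def pt(p,x,d): # d along slope
    X,Y,a,H=p; y=d*np.cos(.14); z=H-d*np.sin(.14)
    return np.array([X+np.cos(a)*x-np.sin(a)*y,Y+np.sin(a)*x+np.cos(a)*y,z])
def res(p):
    r=[]
    for n,c,x,k,us in(("top",ct,.004,kt,None),("scene",cs,-.004,ks,None)):
        q=proj(n,np.array([pt(p,x,d) for d in(-.15,-.05,.05,.12)]),c); r+=list(q[:,1]-np.polyval(k,q[:,0]))
    r.append(proj("top",pt(p,0,-.175),ct)[0,0]-ue); return r
o=least_squares(res,[.5,.2,0,.235]); print("ue",ue,"X,Y,yaw,H",o.x,"yawdeg",np.degrees(o.x[2]),"res",np.round(o.fun,2))
for n,c in(("top",ct),("scene",cs)): print(n,"stop proj",proj(n,pt(o.x,0,.15),c),"high",proj(n,pt(o.x,0,-.175),c))
E
python3 rail.py
```

```text
29 [-3.77853140e-03  2.08523796e+02] 0.07305202390211624 15 [ -0.61955996 363.44164916] 0.09448029290143245
high end sat [(276, np.float64(0.07)), (277, np.float64(0.07)), (278, np.float64(0.07)), (279, np.float64(0.08)), (280, np.float64(0.08)), (281, np.float64(0.14)), (282, np.float64(0.27)), (283, np.float64(0.27)), (284, np.float64(0.27)), (285, np.float64(0.27)), (286, np.float64(0.27)), (287, np.float64(0.27))]
ue 281.228927680798 X,Y,yaw,H [ 0.50497549  0.14012489 -0.04372774  0.22911192] yawdeg -2.505414896015832 res [ 0.01  0.   -0.01 -0.01  0.01  0.   -0.01 -0.01 -0.  ]
top stop proj [[135.90079978 209.78792683]] high [[281.22892726 209.3403137 ]]
scene stop proj [[355.89454177 144.31204222]] high [[273.999497   195.25211598]]
```

Rail stand: origin (0.505, 0.140), yaw −2.5°, top at y=0 of about 0.229, which is inside the stated 0.22–0.25. The projected stop and high end land where they appear in the pictures. The grip is at about (0.570, −0.196, 0.25). Next I'll work out the travel to a point above the hanger.

```bash
cat > go.py <<'E'
# usage: go.py x y z yaw_of_jaw_deg [tip_rad about jaw-dir world axis]; prints tool-frame shift cm and rotvec
from h import *
import sys
from scipy.spatial.transform import Rotation as Ro
def cur():
    s=get_state(); return s,Ro.from_euler("xyz",s["tool_rot"],degrees=True)
def want(yaw,tip=0.):
    a=np.radians(yaw); j=np.array([np.cos(a),np.sin(a),0]); d=np.array([0,0,-1.]);
    d=Ro.from_rotvec(j*tip).apply(d); out=[]
    for sg in(1,-1): out.append(Ro.from_matrix(np.c_[d,sg*j,np.cross(d,sg*j)]))
    return out
if __name__=="__main__":
    v=[float(x) for x in sys.argv[1:]]; s,R=cur()
    print("t",round(s["time_s"],2),"pos",s["position"].round(4),"F",s["contact_force"].round(2),"w",round(s["width"],3),"j",s["joint_pos"].round(1))
    print("toolaxes",R.as_matrix().round(3).tolist())
    print("shift cm",(R.inv().apply(np.array(v[:3])-s["position"])*100).round(2), "after turn:")
    for W in want(*v[3:]): print(" turn",(R.inv()*W).as_rotvec().round(3)," shift in turned frame",(W.inv().apply(np.array(v[:3])-s["position"])*100).round(2))
E
python3 go.py 0.50 -0.21 0.43 -12.5; python3 -c "
from h import *
c,T=P('wrist');s=get_state();print(T.round(3),c['fx'])"
```

```text
t 0.1 pos [0.1742 0.5996 0.1999] F [-0.24 -0.07  0.03] w 1.001 j [67.   3.1 92.5 -0.  84.6 -6.8]
toolaxes [[-0.001, 0.279, 0.96], [-0.002, 0.96, -0.279], [-1.0, -0.002, -0.0]]
shift cm [-22.89 -68.69  53.88] after turn:
 turn [1.506e+00 1.000e-03 2.000e-03]  shift in turned frame [-23.01  49.33  71.99]
 turn [-1.635e+00 -2.000e-03  1.000e-03]  shift in turned frame [-23.01 -49.33 -71.99]
[[ 0.279  0.916  0.288  0.1  ]
 [ 0.96  -0.265 -0.086  0.621]
 [-0.003  0.3   -0.954  0.373]
 [ 0.     0.     0.     1.   ]] 372.62786193445623
```

```bash
python3 -m creep '[[0,-5,0,0,0,0,0],[0,-5,0,0,0,0,0],[0,-5,0,0,0,0,0],[0,-5,0,0,0,0,0],[0,0,-3.8,3,0,0,0],[0,0,-3.8,3,0,0,0],[0,0,-3.8,3,0,0,0],[0,0,-3.8,3,0,0,0]]' 40
python3 -m creep '[[0,0,-3.8,3,0,0,0],[0,0,-3.8,3,0,0,0],[0,0,-3.8,3,0,0,0],[0,0,-3.8,3,0,0,0],[0,0,-3.8,3,0,0,0],[0,0,-3.8,3,0,0,0],[0,0,-3.8,3,0,0,0],[0,0,-3.8,3,0,0,0]]'
python3 go.py 0.50 -0.21 0.43 -12.5
```

```text
time_s: 0.9
position: [0.2472, 0.4179, 0.4008]
tool_rot: [-94.1, 89.0, -109.8]
contact_force: [1.3, 0.7, 0.0]
width: 0.995
time_s: 1.7
position: [0.3971, 0.0468, 0.4031]
tool_rot: [-88.8, 89.0, -104.2]
contact_force: [1.4, 0.1, 0.5]
width: 1.002
t 1.7 pos [0.3971 0.0468 0.4031] F [1.36 0.14 0.55] w 1.002 j [ -3.2 -30.  101.3  -1.  109.  -78.1]
toolaxes [[-0.004, 0.266, 0.964], [-0.017, 0.964, -0.266], [-1.0, -0.017, 0.0]]
shift cm [ -2.3  -22.06  16.76] after turn:
 turn [1.52  0.014 0.014]  shift in turned frame [-2.69 15.61 22.84]
 turn [-1.622 -0.014  0.014]  shift in turned frame [ -2.69 -15.61 -22.84]
```

```bash
python3 -m creep '[[0,-0.5,-3.6,3,0.15,0,0],[0,-0.5,-3.2,3.6,0.15,0,0],[0,-0.5,-2.5,4.1,0.15,0,0],[0,-0.5,-2,4.3,0.15,0,0],[0,-0.5,-1,4.6,0.15,0,0],[0,0,-0.5,4.5,0.15,0,0],[0,0,0,4,0.15,0,0],[0,0,0,0,0.15,0,0]]'
python3 -m creep '[[0,0,0,0,0.15,0,0],[0,0,0,0,0.15,0,0]]'
python3 go.py 0.57 -0.196 0.43 -12.5
```

```text
time_s: 2.5
position: [0.534, -0.265, 0.4261]
tool_rot: [-44.8, 89.0, -129.6]
contact_force: [0.6, 1.3, -1.7]
width: 0.998
time_s: 2.7
position: [0.534, -0.2671, 0.4232]
tool_rot: [-42.7, 89.0, -144.5]
contact_force: [-0.2, 1.6, -0.5]
width: 0.999
t 2.7 pos [ 0.534  -0.2671  0.4232] F [-0.2   1.63 -0.5 ] w 0.999 j [-33.2  -2.5  77.1  -1.  105.7 -21.7]
toolaxes [[-0.014, 0.979, -0.204], [-0.01, -0.204, -0.979], [-1.0, -0.012, 0.013]]
shift cm [-0.81  2.06 -7.69] after turn:
 turn [0.013 0.013 0.012]  shift in turned frame [-0.68  1.97 -7.72]
 turn [-3.129 -0.019  0.021]  shift in turned frame [-0.68 -1.97  7.72]
```

```bash
python3 -m creep '[[0,-0.2,1,-4,0.013,0.013,0.012],[0,-0.2,1,-4,0,0,0],[0,0,0,0,0,0,0],[0,0,0,0,0,0,0]]'
python3 go.py 0.57 -0.196 0.43 -12.5
python3 - <<'E'
from h import *
import json
c=P("wrist"); im=capture("wrist"); cv2.imwrite("pics/w1.png",im[:,:,::-1])
json.dump({**{k:float(c[0][k]) for k in("fx","fy","cx","cy")},"T":c[1].tolist()},open("w1.json","w"))
E
```

```text
time_s: 3.1
position: [0.571, -0.1924, 0.4225]
tool_rot: [-105.3, 89.7, 151.8]
contact_force: [-0.5, 0.0, 0.4]
width: 1.001
t 3.1 pos [ 0.571  -0.1924  0.4225] F [-0.46  0.01  0.36] w 1.001 j [-25.7  -1.9  76.6   0.  105.6 -12.8]
toolaxes [[-0.005, 0.975, -0.223], [0.003, -0.223, -0.975], [-1.0, -0.006, -0.002]]
shift cm [-0.75 -0.02  0.38] after turn:
 turn [-0.007 -0.002  0.006]  shift in turned frame [-0.75 -0.02  0.38]
 turn [3.134e+00 9.000e-03 3.000e-03]  shift in turned frame [-0.75  0.02 -0.38]
```

View pics/w1.png

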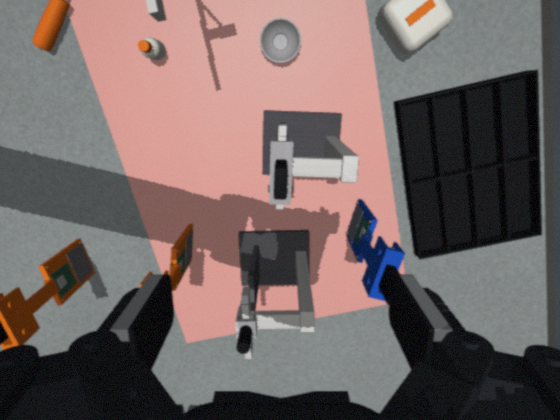

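The wrist view shows the roller hanger's grip at (281,178), its bar running vertically in the picture between open fingers. The plain hanger is at (245,340).

```bash
python3 - <<'E'
from h import *
import json
J=json.load(open("w1.json")); c=(J,np.array(J["T"])); w=cv2.imread("pics/w1.png")
x0,y0=255,140; g=w[y0:215,x0:310]
m=(g.max(2)<45).astype(np.uint8); n,l,st,ce=cv2.connectedComponentsWithStats(m); k=1+np.argmax(st[1:,4]); print(st[k],ce[k]+[x0,y0])
m2=(g.max(2)>=100)&((g.max(2).astype(float)-g.min(2))/g.max(2)<.15)
for v in range(142,214,6): 
    r=w[v,262:302]; s_=(r.max(1).astype(float)-r.min(1))/r.max(1); print(v,''.join('#' if a.max()<45 else('o' if q<.15 else '.') for a,q in zip(r,s_)))
q=np.argwhere(l==k)[:,::-1]+[x0,y0]; print(cv2.minAreaRect(q.astype(np.float32)))
top=np.array([ce[k]+[x0,y0]])[0]
def tri2(r1,r2):
    (o1,d1),(o2,d2)=r1,r2; s=np.linalg.lstsq(np.c_[d1,-d2],o2-o1,rcond=None)[0]; p,q=o1+s[0]*d1,o2+s[1]*d2; return (p+q)/2,np.linalg.norm(p-q)
print(tri2(ray("w",*top,c),ray("top",356.1,173.4)),tri2(ray("w",*top,c),ray("scene",245.9,251.1)))
for z in(.23,.25,.27): print(z,onz("w",*top,z,c))
# bar ends (centre line) ray-cast
for p in((282.5,128),(280,206)): print(p,onz("w",*p,.20,c))
E
```

```text
[ 20  20  12  38 405] [280.45432099 178.98271605]
142 ..oooooooooooooooooooooooooooooooooooooo
148 .ooooooooooooooooooooooooooooooooooooooo
154 ..oooooooooooooooooooooooooooooooooooooo
160 .oooooooooooooo####o#ooooooooooooooooooo
166 .ooooooooooooo###########ooooooooooooooo
172 .ooooooooooooo###########ooooooooooooooo
178 ........oooooo##########oooooo..........
184 ........ooooo###########oooooo..........
190 .......oooooo###########ooooooo.........
196 ........ooooo###########ooooo...........
202 .......ooooooooooooooooooooo............
208 ..............oooooooo..................
((280.5, 178.5), (37.0, 11.0), 90.0)
(array([ 0.56940568, -0.1943907 ,  0.25825904]), np.float64(0.0010097528196696837)) (array([ 0.56902699, -0.19547667,  0.25052422]), np.float64(0.0005158642453867054))
0.23 [ 0.56763126 -0.20024547  0.23      ]
0.25 [ 0.56878696 -0.19575154  0.25      ]
0.27 [ 0.56994266 -0.19125761  0.27      ]
(282.5, 128) [ 0.5801263  -0.15443098  0.2       ]
(280, 206) [ 0.55854485 -0.23682023  0.2       ]
```

```bash
python3 - <<'E'
import cv2
w=cv2.imread("pics/w1.png"); cv2.imwrite("pics/w1c.png",cv2.resize(w[115:220,235:375],(800,600),interpolation=cv2.INTER_CUBIC))
E
```

```text
(no output)
```

View pics/w1c.png

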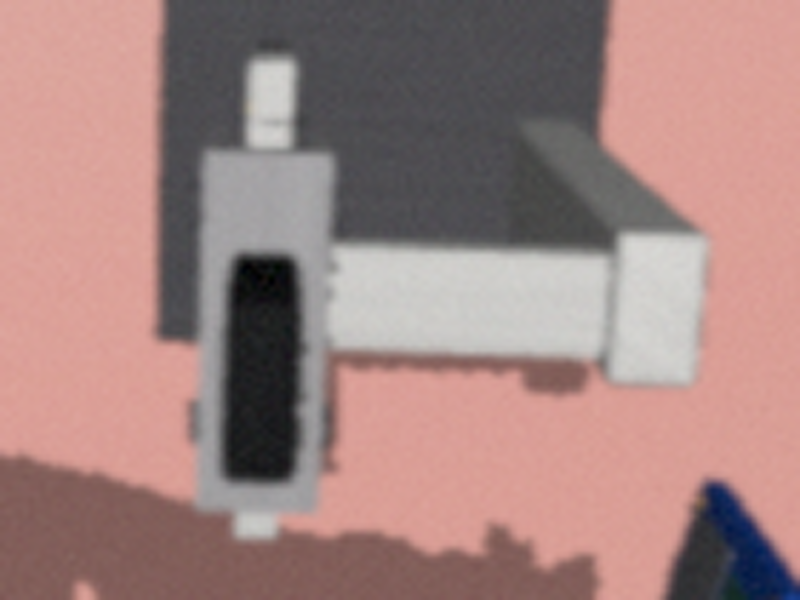

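```bash
python3 - <<'E'
from h import *
import json
J=json.load(open("w1.json")); c=(J,np.array(J["T"]))
def tri2(r1,r2):
    (o1,d1),(o2,d2)=r1,r2; s=np.linalg.lstsq(np.c_[d1,-d2],o2-o1,rcond=None)[0]; p,q=o1+s[0]*d1,o2+s[1]*d2; return ((p+q)/2).round(4),np.linalg.norm(p-q).round(4)
W=lambda u,v:(235+u/5.714,115+v/5.714); Tt=lambda u,v:(315+u/2.5,125+v/2.5); S=lambda u,v:(145+(u-400)/2.5,230+v/2.5)
for nm,a,b,s in(("bar+y",W(272,57),Tt(49,122),S(690,58)),("bar-y",W(257,537),Tt(143,147),S(622,91)),("cap+y mid",W(268,153),Tt(63,121),None),("cap-y mid",W(257,507),Tt(133,137),None)):
    print(nm,tri2(ray("w",*a,c),ray("top",*b)),tri2(ray("w",*a,c),ray("scene",*s)) if s else '')
E
```

```text
bar+y (array([ 0.5808, -0.1529,  0.204 ]), np.float64(0.0036)) (array([ 0.5792, -0.1536,  0.1917]), np.float64(0.0042))
bar-y (array([ 0.5571, -0.2396,  0.1985]), np.float64(0.0023)) (array([ 0.5607, -0.2364,  0.2072]), np.float64(0.0056))
cap+y mid (array([ 0.5771, -0.1649,  0.2249]), np.float64(0.0002)) 
cap-y mid (array([ 0.5609, -0.2257,  0.2272]), np.float64(0.0011))
```

```bash
python3 -c "
import plant; print({k:getattr(plant,k) for k in dir(plant) if k[0]!='_' and not callable(getattr(plant,k))})"; python3 go.py 0.5687 -0.196 0.30 -14.8
```

```text
{'grasp_offset': 0.0187}
t 3.15 pos [ 0.571  -0.1924  0.4225] F [-0.21  0.18  0.19] w 1.0 j [-25.7  -1.9  76.6   0.  105.6 -12.8]
toolaxes [[-0.005, 0.975, -0.224], [0.003, -0.224, -0.975], [-1.0, -0.006, -0.002]]
shift cm [12.25 -0.07  0.42] after turn:
 turn [ 0.033 -0.002  0.006]  shift in turned frame [12.25 -0.13  0.4 ]
 turn [-3.109e+00 -9.000e-03 -3.000e-03]  shift in turned frame [12.25  0.13 -0.4 ]
```

```bash
python3 -m creep '[[0,3,-0.1,0.4,0.033,-0.002,0.006],[0,4,0,0,0,0,0],[0,4,0,0,0,0,0],[0,2,0,0,0,0,0],[0,0,0,0,0,0,0]]' 40
python3 go.py 0.5687 -0.196 0.233 -14.8
```

```text
time_s: 3.65
position: [0.5673, -0.2012, 0.2893]
tool_rot: [58.2, 89.8, -47.0]
contact_force: [0.2, -0.6, -0.5]
width: 1.001
t 3.65 pos [ 0.5673 -0.2012  0.2893] F [ 0.2  -0.58 -0.52] w 1.001 j [-26.6  -2.4  89.5  -0.1  92.7 -11.4]
toolaxes [[0.003, 0.965, -0.263], [-0.003, -0.263, -0.965], [-1.0, 0.003, 0.002]]
shift cm [ 5.63 -0.02 -0.55] after turn:
 turn [-0.007  0.002 -0.003]  shift in turned frame [ 5.63  0.   -0.54]
 turn [ 3.134e+00 -5.000e-03 -3.000e-03]  shift in turned frame [ 5.63 -0.    0.54]
```

```bash
python3 -m creep '[[0,2.5,0,-0.55,-0.007,0.002,-0.003],[0,2.5,0,0,0,0,0],[0,0,0,0,0,0,0]]' 40
python3 go.py 0.5687 -0.196 0.233 -14.8
```

```text
time_s: 3.95
position: [0.569, -0.199, 0.2416]
tool_rot: [71.0, 89.7, -34.0]
contact_force: [-0.8, -1.0, -1.0]
width: 1.005
t 3.95 pos [ 0.569  -0.199   0.2416] F [-0.85 -0.98 -1.  ] w 1.005 j [-26.3  -1.4  93.   -0.   88.1 -11.3]
toolaxes [[0.004, 0.966, -0.259], [-0.003, -0.259, -0.966], [-1.0, 0.004, 0.001]]
shift cm [ 0.86 -0.11 -0.28] after turn:
 turn [-0.004  0.001 -0.004]  shift in turned frame [ 0.86 -0.11 -0.28]
 turn [ 3.138e+00 -7.000e-03 -2.000e-03]  shift in turned frame [0.86 0.11 0.28]
```

```bash
python3 -m creep '[[0,0.8,-0.1,-0.3,0,0,0],[100,0,0,0,0,0,0],[180,0,0,0,0,0,0],[255,0,0,0,0,0,0],[255,0,0,0,0,0,0],[255,0,0,0,0,0,0]]' 30
python3 go.py 0.5687 -0.196 0.233 -14.8; python3 - <<'E'
from h import *
cv2.imwrite("pics/w2.png",capture("wrist")[:,:,::-1])
E
```

```text
time_s: 4.55
position: [0.5716, -0.1982, 0.2422]
tool_rot: [75.7, 89.1, -29.3]
contact_force: [-0.8, 0.1, -0.4]
width: 0.141
t 4.55 pos [ 0.5716 -0.1982  0.2422] F [-0.8   0.11 -0.36] w 0.141 j [-26.1  -1.6  93.1  -0.1  87.5 -11.1]
toolaxes [[0.014, 0.965, -0.26], [-0.008, -0.26, -0.966], [-1.0, 0.016, 0.004]]
shift cm [ 0.92 -0.35 -0.14] after turn:
 turn [-0.005  0.004 -0.016]  shift in turned frame [ 0.92 -0.34 -0.14]
 turn [ 3.137 -0.024 -0.006]  shift in turned frame [0.92 0.34 0.14]
```

View pics/w2.png

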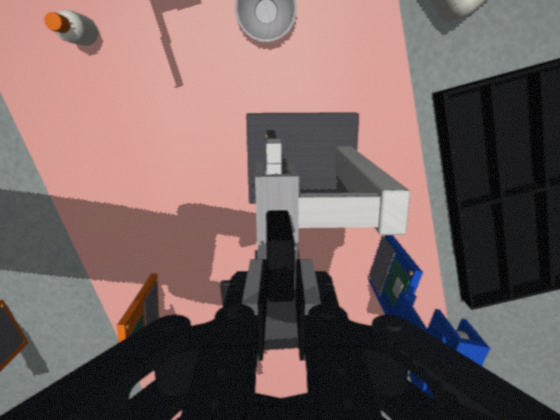

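The fingers hold the grip (opening about 12 mm), but the tool ended about 9 mm higher than I asked. I'll reopen a little and check the depth row by row.

```bash
python3 -m creep '[[150,0,0,0,0,0,0],[150,0,0,0,0,0,0],[150,0,0,0,0,0,0]]' 30
python3 -m creep '[[150,0.5,-0.35,-0.1,0,0,-0.016]]'
python3 -m creep '[[150,0.4,0,0,0,0,0]]'
python3 -m creep '[[150,0,0,0,0,0,0]]'
```

```text
time_s: 4.9
position: [0.5721, -0.1983, 0.2429]
tool_rot: [76.6, 89.0, -28.5]
contact_force: [-0.6, -0.4, -0.8]
width: 0.413
time_s: 5.0
position: [0.5692, -0.1966, 0.2384]
tool_rot: [24.1, 89.7, -81.0]
contact_force: [-1.2, -0.6, 0.0]
width: 0.412
time_s: 5.1
position: [0.5689, -0.1964, 0.2336]
tool_rot: [8.3, 89.8, -96.8]
contact_force: [0.2, -0.7, -0.6]
width: 0.412
time_s: 5.2
position: [0.5685, -0.1961, 0.2324]
tool_rot: [-17.4, 89.8, -122.5]
contact_force: [0.0, -0.5, 0.7]
width: 0.413
```

```bash
python3 -m creep '[[200,0,0,0,0,0,0],[200,0,0,0,0,0,0]]' 20
python3 -m creep '[[255,0,0,0,0,0,0]]' 20
python3 -m creep '[[255,0,0,0,0,0,0]]' 20
python3 -m creep '[[255,0,0,0,0,0,0]]' 20
```

```text
time_s: 5.4
position: [0.5682, -0.196, 0.2317]
tool_rot: [-32.5, 89.7, -137.5]
contact_force: [0.9, -0.1, -0.2]
width: 0.218
time_s: 5.5
position: [0.5686, -0.1961, 0.2319]
tool_rot: [-19.1, 89.8, -124.2]
contact_force: [1.1, -0.1, -0.1]
width: 0.132
time_s: 5.6
position: [0.5685, -0.1961, 0.2319]
tool_rot: [-21.5, 89.8, -126.6]
contact_force: [-0.5, 0.0, -1.2]
width: 0.131
time_s: 5.7
position: [0.5685, -0.1961, 0.2318]
tool_rot: [-23.8, 89.8, -128.9]
contact_force: [0.8, -1.0, 0.0]
width: 0.133
```

```bash
python3 -m creep '[[255,0,0,0,0,0,0],[255,-0.8,0,0,0,0,0],[255,-0.9,0,0,0,0,0],[255,-0.9,0,0,0,0,0],[255,0,0,0,0,0,0]]' 40
python3 -m creep '[[255,0,-2,0,0,0,0],[255,0,-2.5,0,0,0,0],[255,0,-1.5,0,0,0,0],[255,0,0,0,0,0,0]]' 40
python3 go.py 0.42 -0.06 0.36 -2.5
```

```text
time_s: 6.2
position: [0.5678, -0.1957, 0.2587]
tool_rot: [-52.7, 89.7, -157.8]
contact_force: [1.5, 0.5, -1.6]
width: 0.123
time_s: 6.6
position: [0.5087, -0.1799, 0.2596]
tool_rot: [-41.9, 89.7, -147.0]
contact_force: [1.2, -0.3, -2.6]
width: 0.124
t 6.6 pos [ 0.5087 -0.1799  0.2596] F [ 1.22 -0.33 -2.65] w 0.124 j [-27.2 -10.2  99.5  -0.2  90.8 -12.2]
toolaxes [[-0.004, 0.966, -0.26], [-0.003, -0.26, -0.966], [-1.0, -0.003, 0.004]]
shift cm [-10.03 -11.71  -9.23] after turn:
 turn [-0.219  0.003  0.004]  shift in turned frame [-10.04  -9.38 -11.59]
 turn [ 2.922  0.005 -0.005]  shift in turned frame [-10.04   9.38  11.59]
```

```bash
python3 -m creep '[[255,-2,-2,0,-0.11,0,0],[255,-2,-2,-2,-0.11,0,0],[255,-1.5,-2,-3,0,0,0],[255,0,-1,-3,0,0,0],[255,0,0,0,0,0,0]]' 40
python3 go.py 0.4547 0.0206 0.31 -2.5 -0.14
```

```text
time_s: 7.1
position: [0.4447, -0.0892, 0.3169]
tool_rot: [-45.7, 89.8, -137.8]
contact_force: [0.7, -0.9, -2.3]
width: 0.128
t 7.1 pos [ 0.4447 -0.0892  0.3169] F [ 0.74 -0.87 -2.31] w 0.128 j [-2.070e+01 -2.340e+01  1.047e+02 -1.000e-01  9.880e+01 -1.860e+01]
toolaxes [[-0.002, 0.999, -0.036], [-0.002, -0.036, -0.999], [-1.0, -0.002, 0.002]]
shift cm [  0.67   0.61 -11.01] after turn:
 turn [ 0.007 -0.138  0.001]  shift in turned frame [ -0.85   0.52 -11.  ]
 turn [-3.127e+00 -2.000e-03 -2.160e-01]  shift in turned frame [-0.85 -0.52 11.  ]
```

```bash
python3 -m creep '[[255,0,0.2,-4,0.007,0,0],[255,0.2,0.3,-4,0,0,0],[255,0.3,0,-3,0,0,0],[255,0,0,0,0,-0.07,0],[255,0,0,0,0,-0.068,0],[255,0,0,0,0,0,0]]' 40
python3 go.py 0.4547 0.0206 0.305 -2.5 -0.14;  python3 - <<'E'
from h import *
import json
c=P("wrist"); im=capture("wrist")[:,:,::-1]; s=capture("scene")[:,:,::-1]; t=capture("top")[:,:,::-1]
json.dump({**{k:float(c[0][k]) for k in("fx","fy","cx","cy")},"T":c[1].tolist()},open("w3.json","w"))
cv2.imwrite("pics/w3r.png",im);cv2.imwrite("pics/s3.png",s);cv2.imwrite("pics/t3.png",t)
b=cv2.resize(s[110:260,200:400],(400,300),interpolation=cv2.INTER_CUBIC);d=cv2.resize(t[140:290,180:380],(400,300),interpolation=cv2.INTER_CUBIC)
cv2.imwrite("pics/m3.png",np.hstack([cv2.resize(im,(400,300)),b]) if 0 else np.vstack([np.hstack([b,d]),np.hstack([cv2.resize(im,(400,300)),np.zeros((300,400,3),np.uint8)])]))
E
```

```text
time_s: 7.7
position: [0.4589, 0.0223, 0.3122]
tool_rot: [1.4, 81.6, -91.3]
contact_force: [0.7, 0.9, -2.5]
width: 0.128
t 7.7 pos [0.4589 0.0223 0.3122] F [ 0.7   0.92 -2.54] w 0.128 j [ -0.8 -21.8 104.3  -8.5  97.5   0.7]
toolaxes [[-0.003, 0.999, -0.046], [-0.146, -0.046, -0.988], [-0.989, 0.003, 0.146]]
shift cm [ 0.74 -0.41  0.08] after turn:
 turn [-0.003  0.006 -0.003]  shift in turned frame [ 0.74 -0.41  0.09]
 turn [ 3.138 -0.005 -0.01 ]  shift in turned frame [ 0.74  0.41 -0.09]
```

View pics/m3.png

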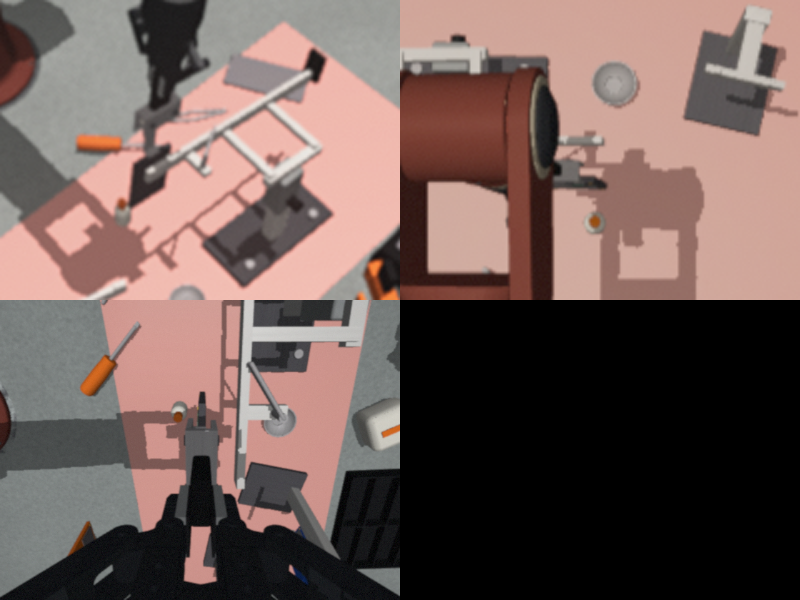

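The hanger hangs parallel to the rail, on its open (−x) side, and clear of it. Next I'll check the rail's side position from the wrist view.

```bash
python3 - <<'E'
from h import *
import json
J=json.load(open("w3.json")); c=(J,np.array(J["T"])); w=cv2.imread("pics/w3r.png")
a=np.radians(-2.505)
for v in(470-300+0,):pass
for r in(120,180,200,220,230):
    row=w[r,318:372].astype(int); print(r,[int(x.max()) for x in row]); print('   ',[int(100*(x.max()-x.min())/x.max()) for x in row])
def rs(p): d=p[:2]-[.505,.140]; return np.array([np.cos(a)*d[0]+np.sin(a)*d[1],-np.sin(a)*d[0]+np.cos(a)*d[1]])
for u,v in((340,220),(350,220),(340,120),(350,120)):
    for H in(.229,):
        # iterate plane of rail top
        z=H
        for _ in range(6): p=onz("w",u,v,z,c); q=rs(p); z=H-.14*q[1]
        print(u,v,q.round(4),z.round(4))
E
```

```text
120 [127, 143, 174, 191, 203, 206, 211, 211, 210, 208, 213, 209, 210, 198, 150, 90, 68, 75, 115, 169, 196, 204, 204, 205, 201, 203, 203, 206, 200, 202, 204, 205, 209, 209, 209, 208, 210, 208, 207, 208, 208, 208, 206, 201, 171, 125, 81, 63, 77, 105, 127, 144, 156, 153]
    [32, 30, 31, 29, 31, 31, 31, 30, 30, 31, 31, 30, 31, 30, 29, 15, 2, 4, 1, 1, 2, 1, 1, 1, 2, 1, 1, 2, 1, 2, 4, 15, 26, 31, 30, 32, 30, 31, 31, 31, 31, 31, 31, 30, 30, 24, 16, 3, 1, 1, 0, 1, 1, 1]
180 [121, 121, 125, 122, 122, 140, 180, 203, 206, 208, 202, 178, 126, 81, 65, 89, 145, 178, 185, 187, 194, 199, 197, 199, 198, 200, 201, 200, 201, 208, 206, 207, 208, 206, 211, 210, 208, 207, 207, 212, 205, 206, 208, 209, 208, 208, 205, 210, 206, 196, 175, 145, 130, 141]
    [31, 33, 32, 29, 31, 32, 31, 31, 31, 30, 31, 29, 26, 11, 3, 1, 3, 1, 1, 2, 2, 2, 2, 2, 2, 1, 2, 4, 16, 26, 30, 31, 32, 31, 32, 30, 31, 31, 31, 31, 32, 31, 31, 30, 31, 30, 31, 31, 32, 32, 31, 29, 19, 7]
200 [209, 208, 208, 207, 209, 207, 206, 207, 208, 206, 196, 149, 91, 66, 73, 90, 105, 113, 114, 131, 172, 194, 196, 199, 199, 197, 201, 204, 206, 209, 208
[... 678 characters left out ...]
 0, 2, 1, 9, 22, 30, 31, 31, 31, 31, 31, 32, 31, 31, 32, 31, 31, 31, 30, 31, 32, 31, 32, 31, 31, 31, 31, 33, 31, 31, 31, 31]
230 [209, 207, 207, 207, 208, 209, 209, 206, 203, 184, 133, 87, 64, 77, 92, 106, 112, 117, 111, 114, 115, 115, 115, 114, 121, 145, 184, 206, 205, 205, 188, 144, 83, 49, 54, 67, 67, 64, 63, 54, 55, 58, 50, 50, 50, 42, 53, 48, 55, 67, 80, 95, 106, 115]
    [31, 31, 32, 31, 32, 32, 33, 33, 32, 30, 25, 12, 3, 3, 0, 0, 1, 0, 0, 0, 1, 0, 0, 0, 4, 16, 27, 31, 31, 31, 31, 29, 27, 14, 5, 8, 5, 9, 9, 1, 9, 8, 0, 4, 6, 7, 7, 12, 10, 17, 23, 29, 28, 28]
340 220 [-0.0007 -0.1369] 0.2482
350 220 [ 0.0061 -0.1369] 0.2482
340 120 [-0.0037 -0.0711] 0.239
350 120 [ 0.0025 -0.0712] 0.239
```

```bash
python3 - <<'E'
from h import *
import json
J=json.load(open("w3.json")); c=(J,np.array(J["T"])); w=cv2.imread("pics/w3r.png")
a=np.radians(-2.505)
def rs(p): d=p[:2]-[.505,.140]; return np.array([np.cos(a)*d[0]+np.sin(a)*d[1],-np.sin(a)*d[0]+np.cos(a)*d[1]])
t=rs(np.array([.4589,.0223])); print("tcp in rail",t)
for r in(188,196,204,212):
    row=w[r,250:320].astype(int); print(r,[int(x.max()) for x in row])
    for u in(250,320):
        z=.306
        for _ in range(5): p=onz("w",u,r,z,c); q=rs(p); z=.306-.14*(q[1]-t[1]+.0037)
        print(u,q.round(4),z.round(3))
E
```

```text
tcp in rail [-0.04091168 -0.1196024 ]
188 [123, 122, 124, 123, 124, 123, 120, 115, 107, 95, 95, 92, 92, 94, 93, 93, 93, 92, 96, 95, 91, 92, 91, 93, 94, 92, 94, 92, 93, 96, 93, 95, 92, 91, 91, 94, 90, 95, 95, 93, 95, 97, 94, 95, 97, 93, 95, 94, 94, 94, 96, 95, 91, 95, 95, 107, 110, 118, 121, 126, 121, 121, 121, 122, 121, 122, 119, 123, 121, 120]
250 [-0.0563 -0.0906] 0.301
320 [-0.0215 -0.0907] 0.301
196 [141, 126, 122, 122, 121, 122, 114, 88, 64, 78, 94, 95, 90, 96, 92, 91, 94, 90, 94, 95, 92, 92, 92, 95, 94, 88, 93, 92, 92, 97, 95, 94, 88, 90, 92, 94, 96, 95, 95, 98, 95, 96, 94, 94, 98, 93, 92, 91, 93, 94, 92, 90, 93, 91, 74, 59, 64, 99, 120, 120, 121, 137, 180, 205, 209, 208, 209, 206, 207, 207]
250 [-0.0564 -0.0947] 0.302
320 [-0.0214 -0.0948] 0.302
204 [167, 134, 123, 121, 122, 122, 121, 115, 112, 102, 96, 93, 93, 92, 94, 89, 95, 93, 93, 95, 91, 95, 94, 94, 92, 92, 94, 95, 94, 94, 93, 92, 94, 91, 94, 91, 93, 97, 94, 95, 96, 94, 95, 95, 96, 93, 94, 94, 95, 92, 92, 90, 90, 93, 95, 117, 163, 196, 206, 209, 210, 210, 209, 208, 208, 209, 207, 207, 210, 209]
250 [-0.0565 -0.0988] 0.303
320 [-0.0213 -0.099 ] 0.303
212 [161, 132, 122, 123, 123, 122, 120, 123, 123, 111, 98, 91, 91, 93, 94, 93, 91, 92, 95, 93, 91, 95, 90, 92, 93, 92, 93, 95, 91, 95, 95, 90, 91, 89, 89, 91, 95, 96, 98, 96, 96, 92, 93, 94, 93, 93, 94, 96, 94, 92, 93, 94, 95, 99, 129, 177, 205, 208, 207, 208, 204, 209, 208, 206, 208, 209, 205, 209, 207, 207]
250 [-0.0566 -0.103 ] 0.303
320 [-0.0212 -0.1032] 0.303
```

```bash
python3 -m creep '[[255,0,1.3,0,0,0,0],[255,0,1.3,0,0,0,0],[255,0,1.3,0,0,0,0],[255,0,0,0,0,0,0]]' 40
python3 go.py 0.4986 0.0206 0.29 -2.5 -0.14
```

```text
time_s: 8.25
position: [0.4995, 0.0148, 0.3133]
tool_rot: [2.0, 81.8, -91.2]
contact_force: [-0.5, -0.4, -2.4]
width: 0.119
t 8.25 pos [0.4995 0.0148 0.3133] F [-0.53 -0.38 -2.36] w 0.119 j [ -1.8 -16.1  99.8  -8.2  96.2   0.6]
toolaxes [[-0.003, 0.998, -0.057], [-0.142, -0.057, -0.988], [-0.99, 0.005, 0.142]]
shift cm [ 2.22 -0.13 -0.89] after turn:
 turn [-0.013  0.002 -0.003]  shift in turned frame [ 2.23 -0.11 -0.89]
 turn [ 3.128 -0.005 -0.004]  shift in turned frame [2.23 0.11 0.89]
```

```bash
python3 -m creep '[[255,0.3,-0.1,-0.6,-0.013,0,0],[255,0.4,0,0,0,0,0],[255,0.3,0,0,0,0,0],[255,0,0,0,0,0,0]]' 40
python3 go.py 0.4986 0.0186 0.28 -2.5 -0.14
```

```text
time_s: 8.65
position: [0.4976, 0.0183, 0.3014]
tool_rot: [0.9, 81.9, -91.7]
contact_force: [-0.7, 0.5, -2.3]
width: 0.123
t 8.65 pos [0.4976 0.0183 0.3014] F [-0.74  0.5  -2.26] w 0.123 j [ -1.4 -16.2 100.9  -8.1  95.3   0.5]
toolaxes [[-0.004, 0.999, -0.045], [-0.141, -0.046, -0.989], [-0.99, 0.002, 0.141]]
shift cm [ 2.12  0.09 -0.34] after turn:
 turn [-0.002  0.001 -0.002]  shift in turned frame [ 2.12  0.1  -0.33]
 turn [ 3.139e+00 -3.000e-03 -2.000e-03]  shift in turned frame [ 2.12 -0.1   0.33]
```

```bash
python3 -m creep '[[255,0.2,0.1,-0.1,0,0,0],[255,0.2,0,0,0,0,0],[255,0.2,0,0,0,0,0]]' 
python3 -m creep '[[255,0.2,0,0,0,0,0],[255,0.2,0,0,0,0,0]]' 
python3 -m creep '[[255,0.15,0,0,0,0,0],[255,0.15,0,0,0,0,0]]'; python3 go.py 0.4986 0.0186 0.28 -2.5 -0.14
```

```text
time_s: 8.95
position: [0.4984, 0.0186, 0.2954]
tool_rot: [1.3, 81.9, -91.3]
contact_force: [-0.2, -0.2, -2.2]
width: 0.126
time_s: 9.15
position: [0.4984, 0.0181, 0.2912]
tool_rot: [1.4, 81.9, -91.2]
contact_force: [0.0, -1.0, -2.6]
width: 0.124
time_s: 9.35
position: [0.4984, 0.0176, 0.2878]
tool_rot: [1.3, 81.9, -91.3]
contact_force: [0.7, -0.9, -2.6]
width: 0.124
t 9.35 pos [0.4984 0.0176 0.2878] F [ 0.75 -0.88 -2.63] w 0.124 j [ -1.5 -16.  102.   -8.1  93.9   0.5]
toolaxes [[-0.003, 0.999, -0.045], [-0.141, -0.045, -0.989], [-0.99, 0.003, 0.141]]
shift cm [ 0.76  0.02 -0.21] after turn:
 turn [-0.002  0.001 -0.003]  shift in turned frame [ 0.76  0.02 -0.21]
 turn [ 3.14e+00 -5.00e-03 -2.00e-03]  shift in turned frame [ 0.76 -0.02  0.21]
```

```bash
for i in 1; do :; done; python3 -m creep '[[255,0.15,0,-0.1,0,0,0],[255,0.15,0,-0.05,0,0,0]]'
python3 -m creep '[[255,0.1,0,-0.02,0,0,0],[255,0.1,0,0,0,0,0]]'
```

```text
time_s: 9.55
position: [0.4984, 0.0187, 0.2843]
tool_rot: [1.3, 81.9, -91.3]
contact_force: [-1.2, 0.2, -2.3]
width: 0.126
time_s: 9.75
position: [0.4984, 0.0187, 0.282]
tool_rot: [1.3, 81.9, -91.3]
contact_force: [-0.3, -0.0, -1.9]
width: 0.119
```

```bash
python3 -m creep '[[255,0.1,0,-0.02,0,0,0],[255,0.1,0,0,0,0,0]]'; python3 -m creep '[[255,0.1,0,-0.02,0,0,0]]'; python3 go.py 0.4986 0.0186 0.28 -2.5 -0.14
```

```text
time_s: 9.95
position: [0.4985, 0.0186, 0.2799]
tool_rot: [1.3, 81.9, -91.3]
contact_force: [0.5, -0.3, -2.3]
width: 0.127
time_s: 10.05
position: [0.4985, 0.0186, 0.2788]
tool_rot: [1.3, 81.9, -91.3]
contact_force: [0.5, 0.8, -2.3]
width: 0.125
t 10.05 pos [0.4985 0.0186 0.2788] F [ 0.51  0.76 -2.26] w 0.125 j [ -1.4 -15.8 102.7  -8.1  93.    0.8]
toolaxes [[-0.003, 0.999, -0.045], [-0.141, -0.045, -0.989], [-0.99, 0.003, 0.141]]
shift cm [-0.11  0.01  0.02] after turn:
 turn [-0.002  0.001 -0.003]  shift in turned frame [-0.11  0.01  0.02]
 turn [ 3.14e+00 -5.00e-03 -2.00e-03]  shift in turned frame [-0.11 -0.01 -0.02]
```

Still no contact at TCP z 0.279, close to the predicted height, so I'll go on in 1 mm steps.

```bash
python3 -m creep '[[255,0.1,0,-0.02,0,0,0]]'; python3 -m creep '[[255,0.1,0,-0.02,0,0,0]]'
```

```text
time_s: 10.15
position: [0.4985, 0.0187, 0.2778]
tool_rot: [1.4, 81.9, -91.2]
contact_force: [1.1, -0.2, -2.7]
width: 0.127
time_s: 10.25
position: [0.4985, 0.0188, 0.2767]
tool_rot: [1.4, 81.9, -91.2]
contact_force: [-0.8, -0.3, -2.9]
width: 0.124
```

```bash
python3 -m creep '[[255,0.1,0,-0.02,0,0,0]]'; python3 -m creep '[[255,0.1,0,-0.02,0,0,0]]'
```

```text
time_s: 10.35
position: [0.4985, 0.0188, 0.2756]
tool_rot: [1.4, 81.9, -91.2]
contact_force: [-0.0, -0.3, -1.9]
width: 0.122
time_s: 10.45
position: [0.4985, 0.0189, 0.2744]
tool_rot: [1.4, 81.9, -91.2]
contact_force: [1.0, -1.1, -2.4]
width: 0.125
```

```bash
python3 -m creep '[[255,0.1,0,-0.02,0,0,0]]'; python3 -m creep '[[255,0.1,0,-0.02,0,0,0]]'
```

```text
time_s: 10.55
position: [0.4985, 0.0189, 0.2734]
tool_rot: [1.4, 81.9, -91.2]
contact_force: [-0.4, 0.6, -1.4]
width: 0.124
time_s: 10.65
position: [0.4985, 0.019, 0.2723]
tool_rot: [1.4, 81.9, -91.2]
contact_force: [-0.3, 0.4, -3.4]
width: 0.126
```

```bash
python3 -m creep '[[255,0.1,0,-0.02,0,0,0]]'; python3 -m creep '[[255,0.1,0,-0.02,0,0,0]]'
```

```text
time_s: 10.75
position: [0.4986, 0.0191, 0.2711]
tool_rot: [1.4, 81.9, -91.2]
contact_force: [0.1, -0.2, -2.6]
width: 0.124
time_s: 10.85
position: [0.4986, 0.0192, 0.27]
tool_rot: [1.4, 81.9, -91.2]
contact_force: [0.4, -0.8, -2.9]
width: 0.127
```

```bash
python3 -m creep '[[255,0.1,0,-0.02,0,0,0]]'; python3 -m creep '[[255,0.1,0,-0.02,0,0,0]]'
```

```text
time_s: 10.95
position: [0.4986, 0.0192, 0.2689]
tool_rot: [1.4, 81.9, -91.2]
contact_force: [0.1, 0.4, -1.3]
width: 0.123
time_s: 11.05
position: [0.4987, 0.0193, 0.2682]
tool_rot: [1.6, 81.9, -91.0]
contact_force: [0.5, 0.7, -0.2]
width: 0.124
```

```bash
python3 -m creep '[[255,0.1,0,-0.02,0,0,0]]'; python3 - <<'E'
from h import *
w=capture("wrist")[:,:,::-1]; s=capture("scene")[:,:,::-1]; cv2.imwrite("pics/w4.png",w);cv2.imwrite("pics/s4.png",s)
cv2.imwrite("pics/m4.png",np.hstack([cv2.resize(w[100:260,210:370],(400,400),interpolation=cv2.INTER_CUBIC),cv2.resize(s[150:230,240:320],(400,400),interpolation=cv2.INTER_CUBIC)]))
E
```

```text
time_s: 11.15
position: [0.4989, 0.0193, 0.2679]
tool_rot: [1.9, 81.9, -90.7]
contact_force: [-1.0, 0.2, 1.8]
width: 0.122
```

View pics/m4.png

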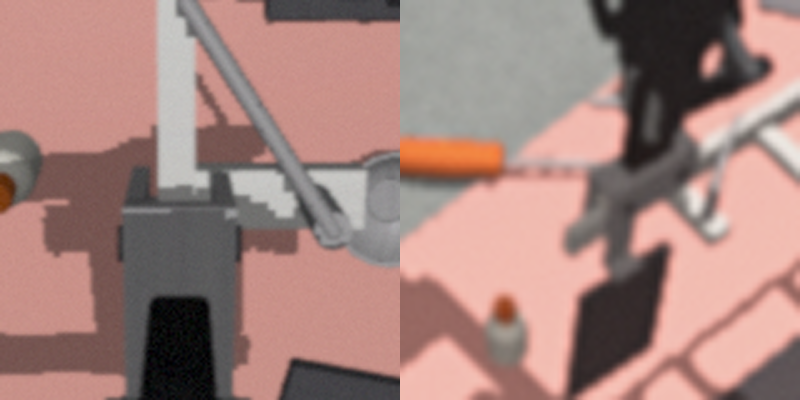

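Contact: the vertical force went from −2.5 to +1.8 N, about 4 N on the rail. The crop shows the bar centred in the cap's slot. I'll hold, then slide down the slope in short steps.

```bash
python3 -m creep '[[255,0,0,0,0,0,0],[255,0,0,0,0,0,0],[255,0,0,0,0,0,0]]' 40; python3 go.py 0.5 0.0193 0.268 -2.5 -0.14
```

```text
time_s: 11.55
position: [0.4988, 0.0193, 0.2683]
tool_rot: [2.0, 81.9, -90.6]
contact_force: [-0.5, 0.5, -1.5]
width: 0.125
t 11.55 pos [0.4988 0.0193 0.2683] F [-0.46  0.47 -1.54] w 0.125 j [ -1.3 -15.7 103.6  -8.1  92.    1. ]
toolaxes [[-0.002, 0.999, -0.045], [-0.141, -0.045, -0.989], [-0.99, 0.005, 0.141]]
shift cm [ 0.03  0.12 -0.01] after turn:
 turn [-0.002  0.001 -0.005]  shift in turned frame [ 0.03  0.12 -0.01]
 turn [ 3.139e+00 -7.000e-03 -2.000e-03]  shift in turned frame [ 0.03 -0.12  0.01]
```

```bash
python3 -m creep '[[255,0.08,0,0,0,0,0],[255,0.06,0,0,0,0,0],[255,0.06,0,0,0,0,0],[255,0.06,0,0,0,0,0]]' 40; python3 -m creep '[[255,0.06,0,0,0,0,0]]';python3 -m creep '[[255,0.06,0,0,0,0,0]]'
```

```text
time_s: 11.95
position: [0.4991, 0.0191, 0.2674]
tool_rot: [2.6, 81.9, -90.0]
contact_force: [-2.0, 1.5, 2.3]
width: 0.122
time_s: 12.05
position: [0.4992, 0.0191, 0.2673]
tool_rot: [2.8, 81.9, -89.8]
contact_force: [-2.5, 1.4, 3.3]
width: 0.122
time_s: 12.15
position: [0.4992, 0.0191, 0.2671]
tool_rot: [2.9, 81.9, -89.7]
contact_force: [-2.2, 1.5, 4.8]
width: 0.12
```

```bash
python3 -m creep '[[255,0,-0.02,-0.5,0,0,0],[255,0.02,-0.02,-0.5,0,0,0]]' 40; python3 go.py 0.5006 0.05 0.263 -2.5 -0.14
```

```text
time_s: 12.35
position: [0.4995, 0.0286, 0.266]
tool_rot: [3.4, 81.9, -89.3]
contact_force: [-1.5, 0.1, 3.7]
width: 0.124
t 12.35 pos [0.4995 0.0286 0.266 ] F [-1.53  0.08  3.71] w 0.124 j [ -0.2 -15.5 103.7  -8.2  91.7   2.3]
toolaxes [[0.002, 0.999, -0.047], [-0.142, -0.046, -0.989], [-0.99, 0.008, 0.142]]
shift cm [-0.01  0.01 -2.16] after turn:
 turn [-0.004  0.002 -0.008]  shift in turned frame [-0.    0.02 -2.16]
 turn [ 3.138e+00 -1.200e-02 -3.000e-03]  shift in turned frame [-0.   -0.02  2.16]
```

```bash
python3 -m creep '[[255,0.02,0,-0.5,0,0,0],[255,0.02,0,-0.5,0,0,0]]' 40; python3 go.py 0.5006 0.05 0.263 -2.5 -0.14
```

```text
time_s: 12.55
position: [0.5001, 0.0393, 0.2643]
tool_rot: [3.5, 81.8, -89.2]
contact_force: [-2.4, -1.3, 4.7]
width: 0.123
t 12.55 pos [0.5001 0.0393 0.2643] F [-2.43 -1.26  4.66] w 0.123 j [  1.  -15.2 103.6  -8.2  91.6   3.5]
toolaxes [[0.002, 0.999, -0.047], [-0.142, -0.046, -0.989], [-0.99, 0.009, 0.142]]
shift cm [-0.03  0.   -1.08] after turn:
 turn [-0.004  0.003 -0.008]  shift in turned frame [-0.02  0.01 -1.08]
 turn [ 3.138 -0.013 -0.004]  shift in turned frame [-0.02 -0.01  1.08]
```

```bash
python3 -m creep '[[255,0.01,0,-0.5,0,0,-0.004],[255,0.01,0,-0.5,0,0,-0.004]]' 40; python3 -m creep '[[255,0.01,0,-0.5,0,0,0],[255,0.02,0,-0.5,0,0,0]]'; python3 go.py 0.5024 0.09 0.257 -2.5 -0.14
```

```text
time_s: 12.75
position: [0.5006, 0.0482, 0.2631]
tool_rot: [0.4, 81.5, -92.3]
contact_force: [-1.6, -3.8, 4.0]
width: 0.122
time_s: 12.95
position: [0.5012, 0.0579, 0.2615]
tool_rot: [0.2, 81.4, -92.6]
contact_force: [-2.7, -4.4, 5.0]
width: 0.126
t 12.95 pos [0.5012 0.0579 0.2615] F [-2.75 -4.43  5.02] w 0.126 j [  3.4 -14.  102.9  -8.6  92.    6. ]
toolaxes [[-0.007, 0.999, -0.048], [-0.149, -0.049, -0.988], [-0.989, 0.001, 0.15]]
shift cm [-0.04 -0.04 -3.25] after turn:
 turn [-0.005  0.01   0.   ]  shift in turned frame [-0.   -0.02 -3.25]
 turn [ 3.136  0.    -0.016]  shift in turned frame [-0.    0.02  3.25]
```

```bash
python3 -m creep '[[255,-0.01,0,-0.5,0,0.005,0],[255,0,0,-0.5,0,0.005,0]]' 40; python3 -m creep '[[255,0,0,-0.5,0,0,0],[255,0.0,0,-0.5,0,0,0]]'; python3 go.py 0.5043 0.12 0.254 -2.5 -0.14
```

```text
time_s: 13.15
position: [0.5016, 0.0687, 0.2601]
tool_rot: [0.1, 82.0, -92.7]
contact_force: [-1.7, -2.4, 5.1]
width: 0.126
time_s: 13.35
position: [0.5021, 0.0797, 0.2586]
tool_rot: [0.1, 82.0, -92.7]
contact_force: [-2.2, -2.7, 4.8]
width: 0.123
t 13.35 pos [0.5021 0.0797 0.2586] F [-2.22 -2.67  4.77] w 0.123 j [  5.4 -13.2 102.5  -7.9  91.9   8. ]
toolaxes [[-0.007, 0.999, -0.048], [-0.138, -0.049, -0.989], [-0.99, 0.0, 0.138]]
shift cm [-0.11  0.02 -4.06] after turn:
 turn [-0.005 -0.001  0.001]  shift in turned frame [-0.11  0.04 -4.06]
 turn [3.137e+00 1.000e-03 2.000e-03]  shift in turned frame [-0.11 -0.04  4.06]
```

```bash
python3 -m creep '[[255,0,0,-0.5,0,0,0],[255,0,0,-0.5,0,0,0],[255,0,0,-0.5,0,0,0]]' 40; python3 -m creep '[[255,0,0,-0.5,0,0,0],[255,0.0,0,-0.5,0,0,0]]'; python3 go.py 0.505 0.135 0.2503 -2.5 -0.14
```

```text
time_s: 13.65
position: [0.5029, 0.0963, 0.2562]
tool_rot: [0.1, 82.1, -92.7]
contact_force: [-2.4, -1.9, 4.8]
width: 0.122
time_s: 13.85
position: [0.5034, 0.1072, 0.2547]
tool_rot: [0.1, 82.1, -92.7]
contact_force: [-0.6, -1.2, 4.5]
width: 0.121
t 13.85 pos [0.5034 0.1072 0.2547] F [-0.62 -1.19  4.55] w 0.121 j [  8.4 -12.  101.8  -7.8  91.7  11.1]
toolaxes [[-0.006, 0.999, -0.048], [-0.138, -0.048, -0.989], [-0.99, 0.0, 0.138]]
shift cm [ 0.05  0.02 -2.82] after turn:
 turn [-0.005 -0.002  0.   ]  shift in turned frame [ 0.05  0.04 -2.82]
 turn [3.137e+00 1.000e-03 3.000e-03]  shift in turned frame [ 0.05 -0.04  2.82]
```

```bash
python3 -m creep '[[255,0,0,-0.5,0,0,0],[255,0,0,-0.5,0,0,0],[255,0,0,-0.5,0,0,0]]' 40; python3 -m creep '[[255,-0.02,0,-0.5,0,0,0],[255,-0.02,0,-0.5,0,0,0],[255,-0.02,0,0,0,0,0],[255,-0.02,0,0,0,0,0]]'; python3 go.py 0.505 0.135 0.2503 -2.5 -0.14;  python3 - <<'E'
from h import *
w=capture("wrist")[:,:,::-1]; s=capture("scene")[:,:,::-1]
cv2.imwrite("pics/m5.png",np.hstack([cv2.resize(w,(533,400)),cv2.resize(s[120:220,240:307],(267,400),interpolation=cv2.INTER_CUBIC)]))
E
```

```text
time_s: 14.15
position: [0.5042, 0.1234, 0.2524]
tool_rot: [0.1, 82.1, -92.6]
contact_force: [-1.1, -2.0, 4.2]
width: 0.124
time_s: 14.55
position: [0.5052, 0.1371, 0.251]
tool_rot: [0.4, 82.4, -92.2]
contact_force: [0.0, 1.3, 3.5]
width: 0.122
t 14.55 pos [0.5052 0.1371 0.251 ] F [0.04 1.28 3.54] w 0.122 j [ 11.4 -10.4 100.8  -7.4  91.5  14. ]
toolaxes [[-0.005, 0.999, -0.046], [-0.133, -0.046, -0.99], [-0.991, 0.001, 0.133]]
shift cm [ 0.09 -0.01  0.2 ] after turn:
 turn [-0.003 -0.007 -0.001]  shift in turned frame [ 0.09 -0.01  0.2 ]
 turn [ 3.139e+00 -1.000e-03  1.100e-02]  shift in turned frame [ 0.09  0.01 -0.2 ]
```

View pics/m5.png

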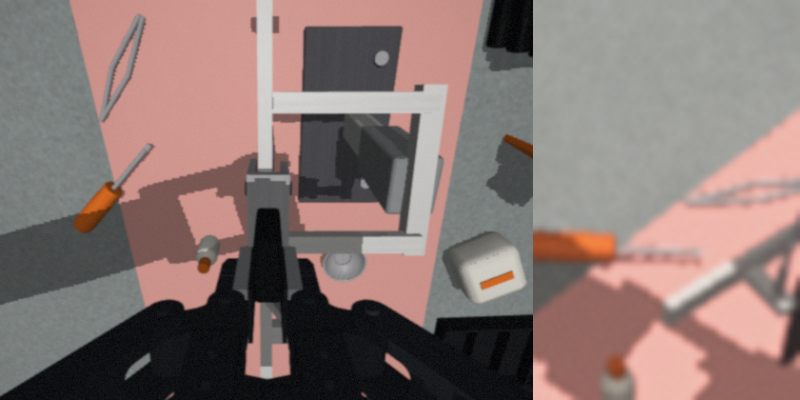

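The origin is at about y = −0.006. The along-rail force has gone from −2 to about +1 N, so the catch has been passed. Letting go.

```bash
python3 -m creep '[[150,0,0,0,0,0,0],[120,0,0,0,0,0,0],[120,0,0,0,0,0,0],[120,0,0,0,0,0,0],[120,0,0,0,0,0,0],[120,-1,0,0,0,0,0],[120,-2,0,0,0,0,0],[120,-3,0,0,0,0,0]]'
python3 -m creep '[[120,-3,0,0,0,0,0],[120,-3,0,0,0,0,0],[120,-3,0,2,0,0,0],[120,-2,0,4,0,0,0],[120,0,0,4,0,0,0],[120,0,0,4,0,0,0],[120,0,0,0,0,0,0],[120,0,0,0,0,0,0]]'
python3 -m creep '[[120,0,-4,4,0,0,0],[120,0,-4,2,0,0,0],[120,0,-4,0,0,0,0],[120,0,-4,0,0,0,0],[120,0,0,0,0,0,0],[120,0,0,0,0,0,0],[120,0,0,0,0,0,0],[120,0,0,0,0,0,0]]'
python3 - <<'E'
from h import *
t=capture("top")[:,:,::-1]; s=capture("scene")[:,:,::-1]; cv2.imwrite("pics/t6.png",t);cv2.imwrite("pics/s6.png",s)
cv2.imwrite("pics/m6.png",np.hstack([cv2.resize(t[130:250,110:310],(500,300),interpolation=cv2.INTER_CUBIC),cv2.resize(s[110:230,260:380],(300,300),interpolation=cv2.INTER_CUBIC)]))
E
```

```text
time_s: 15.45
position: [0.5024, 0.1435, 0.3043]
tool_rot: [-5.2, 82.2, -97.9]
contact_force: [0.1, 1.0, -0.2]
width: 0.532
time_s: 16.25
position: [0.4988, 0.0174, 0.4507]
tool_rot: [2.0, 82.3, -90.6]
contact_force: [0.0, 0.1, 0.2]
width: 0.529
time_s: 17.05
position: [0.3381, -0.0267, 0.4561]
tool_rot: [0.2, 82.4, -91.7]
contact_force: [0.4, 0.4, -0.1]
width: 0.528
```

View pics/m6.png

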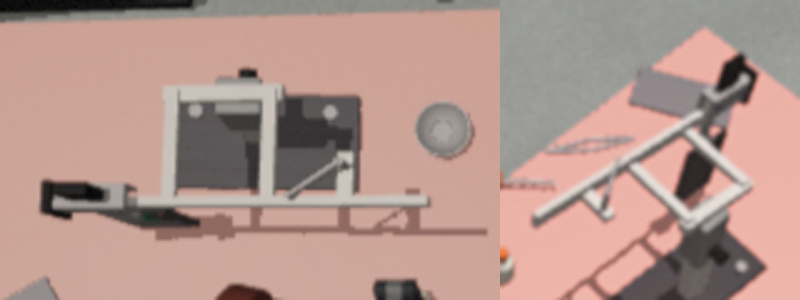

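The hanger is against the stop (cap at crop px 85–130,195) and the catch is back at its shut angle. One last check for stillness, the y position and the plain hanger.

```bash
python3 -m creep '[[120,0,0,0,0,0,0],[120,0,0,0,0,0,0],[120,0,0,0,0,0,0],[120,0,0,0,0,0,0],[120,0,0,0,0,0,0],[120,0,0,0,0,0,0]]'; python3 - <<'E'
from h import *
t6=cv2.imread("pics/t6.png"); t0=cv2.imread("pics/top0.png"); t7=capture("top")[:,:,::-1]; s7=capture("scene")[:,:,::-1]; s0=cv2.imread("pics/scene0.png");s6=cv2.imread("pics/s6.png")
d=lambda a,b,x0,x1,y0,y1:np.abs(a[y0:y1,x0:x1].astype(int)-b[y0:y1,x0:x1]).mean().round(2)
print("hanger 6v7",d(t6,t7,125,175,195,225),d(s6,s7,335,365,130,190),"plain 0v7 top",d(t0,t7,410,465,175,240),"scene",d(s0,s7,150,215,265,335),"bg",d(t0,t7,300,320,260,280))
print("catch 0v7",d(t0,t7,222,250,190,208))
a=np.radians(-2.505)
for y in(.086,.118,.15):
    z=.229-.14*y+.026; p=np.array([.505-np.sin(a)*y,.14+np.cos(a)*y,z]); print(y,proj("top",p).round(1))
r=t7[206,130:180].astype(int); print([int(x.max()) for x in r])
E
```

```text
time_s: 17.75
position: [0.3394, -0.0269, 0.4547]
tool_rot: [-1.7, 82.4, -93.7]
contact_force: [-0.5, -0.1, 0.0]
width: 0.528
hanger 6v7 0.82 0.8 plain 0v7 top 11.89 scene 3.44 bg 16.91
catch 0v7 11.05
0.086 [[160.6 208.1]]
0.118 [[146.3 208.2]]
0.15 [[132.  208.2]]
[24, 34, 40, 39, 37, 40, 39, 39, 40, 40, 42, 38, 40, 34, 21, 13, 4, 18, 17, 17, 34, 73, 104, 119, 163, 170, 171, 171, 168, 135, 91, 106, 132, 137, 150, 196, 205, 205, 205, 205, 205, 205, 205, 205, 203, 201, 200, 199, 196, 167]
```

```bash
python3 - <<'E'
from h import *
t0=cv2.imread("pics/top0.png",0); t7=capture("top")[:,:,::-1]; t7=cv2.cvtColor(np.ascontiguousarray(t7),cv2.COLOR_BGR2GRAY)
r=cv2.matchTemplate(t7[165:250,400:475],t0[180:235,415:462],cv2.TM_CCOEFF_NORMED); print("plain shift px",np.array(cv2.minMaxLoc(r)[3])-15,r.max())
print(job_done())
E
```

```text
plain shift px [0 0] 0.99905527
the job is handed in; nothing more can be done
None
```

The roller hanger is on the rail, resting against the rubber stop, and the job was handed in at about 18 s of the 70 s allowed. `job_done()` gives no verdict.

**What I did**
- **Off the stand:** I lifted the hanger off its parking stand and drew it clear.
- **On the rail:** I tipped it to match the slope and lowered it in 1 mm steps until I felt the rail. I held it there for about a second with roughly 1–7 N on the rail.
- **Through the catch:** I slid it down with about 7 N on the rail. The along-rail force rose to about 4 N at the catch and dropped off once past.
- **Letting go:** I released it with its origin at about y = −6 mm, and it rolled to the stop.

**Last checks**
- **Position:** the cap's uphill edge lies within about 1 px (about 2 mm) of where it should be for y ≈ 118 mm.
- **At rest:** pictures 0.7 s apart show no change.
- **Catch:** by eye it is back at its shut angle. I could not read the joint, and the before/after picture difference there (11 grey levels) was no clearer than unrelated background (17).
- **Plain hanger:** it shows 0 px shift (match 0.999).
- **Robot:** it is clear of everything, with about 0 N on the tool.

**What failed or disagreed**
- **First grasp:** it ended about 9 mm too high, so I reopened and took it again.
- **Rail contact:** it came about 10 mm lower on the tool than predicted. I took this to be mostly an error in how far the hanger hung below the tool.
- **Rail side position:** the wrist view put the rail about 2 mm to one side of the estimate from the fixed cameras. The slot has ±3 mm of play, and the bar looked centred in it.

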